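# Slide a plaster test tile under a thickness gauge and take the reading

### The arm

A 6-joint arm with a two-finger parallel gripper is mounted at the origin on the work surface. World frame = base frame: x ahead of the robot, y to its left, z up, the work surface at z = 0. Lengths are in mm, angles in rad, forces in N, time in s.
With the tool pointing down it reaches from about 325 to 775 mm from the base axis. Payload 9.3 kg.
Tool frame: the origin (TCP) lies at the very end of the fingers, on their centre line; the grasp point (between the pads) lies 19 mm behind it; z points along the fingers, y is the direction in which the jaws open and shut (so a half turn about z gives the same grasp; the last joint's range is limited). The gripper opens to 85 mm and grips with 20 to 120 N. Pads are 22 mm wide; open, the fingers measure 114 mm over their backs; the gripper's body (76 mm by 85 mm) begins 54 mm behind the grasp point. The pads swing forward as they close: fully open they stand 13 mm farther back than shut.
Start: joints at [1.19, 0.259, 0.021, 1.334, 0, 1.418], TCP at [124.211, 535.788, 231.279] pointing down, gripper open.
Joint ranges: [-3.04, 3.04], [-0.91, 1.82], [-1.04, 1.36], [-1.92, 1.95], [-1.52, 1.45], [-3.14, 3.14]. Speed limits (rad/s): [2.22, 2.22, 2.79, 3.14, 3.14, 3.14].

### API

Orientations are given as a rotation vector (axis times angle).
In Python, from cell import arm gives the robot as it stands. The module is installed in compiled form; this text tells all that it offers.
- The arm moves only by the tool play_rows, never from a script. Its argument "deltas" is one flat list of numbers, 4 for each row, row after row: the shift along the tool's x, y, z in m, then the turn about the tool's z in rad. A call has 1 to 5 rows; each row is the pose to reach, as a shift and turn from the pose commanded when the call began, along the tool's axes at that moment; what a row does not reach only later rows make up. A row lasts 1/12 s, in which the tool goes at most 41.7 mm and 7.16 degrees, less where a joint would pass 70% of its speed; a pose out of reach is approached as far as the arm can. A call with a gripper value outside its range is refused whole. "fingers" is the opening, from 0 (shut) to 1 (fully open), set as the call begins (left out, the last holds). The fingers move at their own pace and stop on an object; "newtons" is the grip in N (left out, the last holds). Time passes only in rows, so rows that repeat a pose let the fingers close. It gives the time, the measured TCP pose, the force and the opening at its end, in the units of the state.
- arm.observe(): the state, without advancing time (a new reading comes with each control period).
- arm.capture(name): name is "scene" or "side" or "wrist"; returns a dict with "img" (400x640x3 uint8, blue, green, red), "z_map" (400x640 float32, mm along the optical axis (not along the pixel's ray), 0 where there is no reading), "vfov" (degrees; the focal length in pixels is half the picture's height over the tangent of half this angle, whatever the lens; pixels are square), "cx", "cy" (the principal point, pixels), "view" (4x4, takes a point from world to camera coordinates). Camera axes: x right, y up, looking along -z (the intrinsics and any distortion apply to the point x, -y, -z); pixel columns grow to the right and rows downward; lengths in mm; the calibration is good to about 2 mm. A picture is of the moment at which its call begins.
- arm.close_job(): hands the job in, once; it reports no verdict.
The state is a dict: "time": time; "joints": joint angles; "qd": joint speeds; "effort": joint torques, N m; "tool_pos": TCP position; "orientation": TCP orientation; "force": force on the tool from outside, world axes, zero at the start; "ft_torque": the same for the moment, N m; "gripper_width": finger opening in mm.
Only numpy, scipy, OpenCV 4.12 (cv2) and the standard library are available. Lean on these libraries where they do the work, as an engineer would, in place of code of your own. Each camera call takes 0.05 s, during which the arm holds its last target.

### The job

Push the flat plaster test tile along the bench, nose first and lying flat, in under the low bridge of the thickness gauge until its end rests square against the stop behind the bridge; then press the gauge's spindle cap fully down and let it come back up. Only push with the fingers: do not pinch, lift or tip the tile, be gentle with it, and do not press the cap before the tile is home. Leave the other things on the bench where they are.

Things in the scene. Friction and masses are not known exactly. Their poses are not given: they have to be found in the camera images.
- tile: loose white plaster tile, a flat bar 150 mm long (its x) x 60 mm wide (its y) x 12 mm thick (z), about 0.12 to 0.24 kg; origin under its centre; its +x end is the nose, which starts facing the gauge's mouth, but the tile may lie up to 0.35 rad askew and 25 mm off the gauge's centre line
- tile_nose (a point): middle of the tile's nose end face, 75 mm from the tile's centre along its +x and 6 mm above its underside
- gauge: fixed aluminium thickness gauge; origin on the bench under the middle of its bridge; the tile goes in along its +x, z up. Side walls at y = +-36 to +-56 mm, 16 mm high, x = -20 to 68 mm. The bridge lies across them, x = -20 to 20 mm, y = -56 to 56 mm, underside 16 mm, top 30 mm above the bench. On it a round dial 46 mm wide at y = 51 mm, top 48 mm above the bench
- gauge_stop (a point): middle of the flat face of the stop bar (16 mm high, behind the bridge, at x = 56 mm in the gauge), 6 mm above the bench; axes as the gauge's. The tile's nose must arrive here; the tile then sticks out 74 mm in front of the bridge and shows for 36 mm between bridge and stop
- gauge_mouth (a point): middle of the opening under the bridge's front edge (x = -20 mm in the gauge), 6 mm above the bench; the opening is 72 mm wide and 16 mm high; axes as the gauge's
- spindle (a joint): spring plunger of the gauge: 0 up, 0.005 m fully down; it takes about 5 N to push it down and springs back when let go
- spindle_cap (a point): centre of the top of the spindle's dark round cap, 24 mm wide, above the middle of the bridge, 58 mm above the bench when up; its z points up
- beaker: white ceramic cup without handle, 66 mm wide, 75 mm high; a bystander; origin under its centre
- mug: white ceramic mug, 76 mm wide, 85 mm high; a bystander; origin under its centre
- block: thick plaster block 70 x 60 x 30 mm; a bystander; origin under its centre
- jar: glass jar with a white cap, 68 mm wide, 80 mm high; a bystander; origin under its centre
- brush: brush lying on the bench; a bystander; origin under its middle
- sanding_block: light wooden sanding block 85 x 45 x 28 mm; a bystander; origin under its centre
Mind the look-alikes: they are no part of the job. What is shaped like the gauge but blue is not meant. There is more than one size of the tile; the one meant has the size given above.

How it is judged:
By the outcome, as a careful person would: the job done as asked, in the order asked, and still so for the second after the job is handed in, with the robot touching nothing.
It also fails if it takes over 72 s, if anything falls off the work surface, if the arm or the gripper's body presses on something with over 40 N, if the wrist force passes 120 N, or if a joint passes its speed limit or range.

## Working session

There is one attempt and no reset: what is moved stays moved. The work goes in short steps, Python scripts to look and compute and a tool call to move; the robot and the scene stay as the last step left them, time stands still between calls to the robot, and variables do not carry over. Pictures are saved under pics/ and viewed, and the job is handed in when it is done.

Besides the shell and the picture viewer there is one more tool, called after ">>>" as name(argument=value, ...), one argument or row to a line, values as JSON. play_rows: Moves the arm, as the interface text tells. Its arguments: {"type":"object","properties":{"deltas":{"type":"array","items":{"type":"number"}},"fingers":{"type":"number"},"newtons":{"type":"number"}},"required":["deltas"]}

```bash
mkdir -p pics
python3 - <<'E'
from cell import arm
import cv2,pickle
print(arm.observe())
for n in ("scene","side","wrist"):
    c=arm.capture(n); cv2.imwrite(f"pics/{n}0.png",c["img"]); pickle.dump(c,open(f"{n}0.pkl","wb"))
    print(n,{k:v for k,v in c.items() if k not in("img","z_map")})
E
```

```text
{'time': 0.0, 'joints': array([1.19041672e+00, 2.59219027e-01, 2.07228719e-02, 1.33368129e+00,
       1.32441431e-05, 1.41820307e+00]), 'qd': array([-0.00051333, -0.00056131,  0.00259679,  0.00043677,  0.00038618,
       -0.00077057]), 'effort': array([ 1.46100894e-03, -5.55646884e+01,  3.44528961e+01,  1.38956797e-02,
       -2.88201481e-04, -8.85919690e-06]), 'tool_pos': array([124.09099501, 535.52334397, 230.63627644]), 'orientation': array([-3.56990048e-01, -3.12086410e+00,  2.08715717e-03]), 'force': array([-0.4174881 ,  0.07061554, -0.29327331]), 'ft_torque': array([-0.00153287,  0.03194245, -0.00357321]), 'gripper_width': 85.52972663365055}
scene {'vfov': 49.379054827810165, 'cx': 316.50200278023596, 'cy': 197.99269835192126, 'view': array([[-8.71175115e-01,  4.90456196e-01,  2.25086447e-02,
         4.90870358e+02],
       [-2.79761064e-01, -5.33556836e-01,  7.98154653e-01,
         7.66476471e+01],
       [ 4.03469536e-01,  6.89035429e-01,  6.02031985e-01,
        -1.55289194e+03],
       [ 0.00000000e+00,  0.00000000e+00,  0.00000000e+00,
         1.00000000e+00]])}
side {'
[... 165 characters left out ...]
e+02],
       [ 3.10094598e-01,  5.82699207e-01,  7.51201021e-01,
        -2.11226012e+02],
       [-3.26710884e-01, -6.76714195e-01,  6.59786251e-01,
        -9.41940527e+02],
       [ 0.00000000e+00,  0.00000000e+00,  0.00000000e+00,
         1.00000000e+00]])}
wrist {'vfov': 62.928748412624216, 'cx': 320.23590367066305, 'cy': 197.58052991490254, 'view': array([[ 2.26658149e-01,  9.73974208e-01, -5.70960679e-04,
        -5.50326013e+02],
       [-9.29706029e-01,  2.16181492e-01, -2.98181592e-01,
         3.76916957e+01],
       [-2.90297749e-01,  6.81161131e-02,  9.54508990e-01,
        -3.78726202e+02],
       [ 0.00000000e+00,  0.00000000e+00,  0.00000000e+00,
         1.00000000e+00]])}
```

View pics/scene0.png

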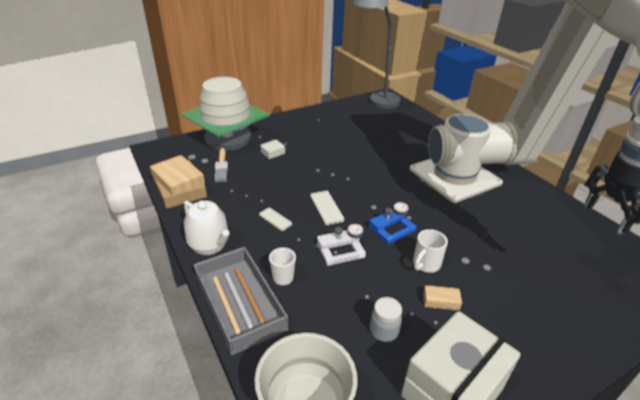

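View pics/side0.png

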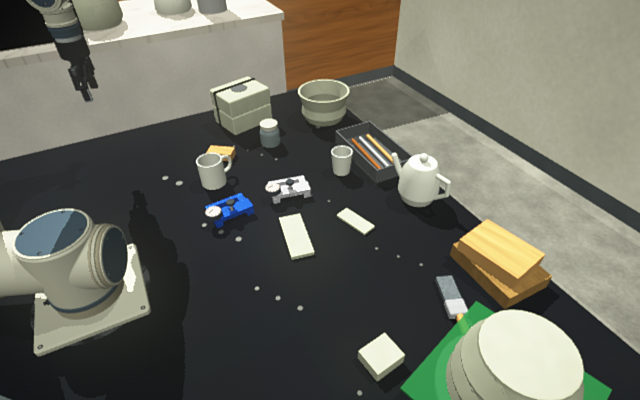

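View pics/wrist0.png

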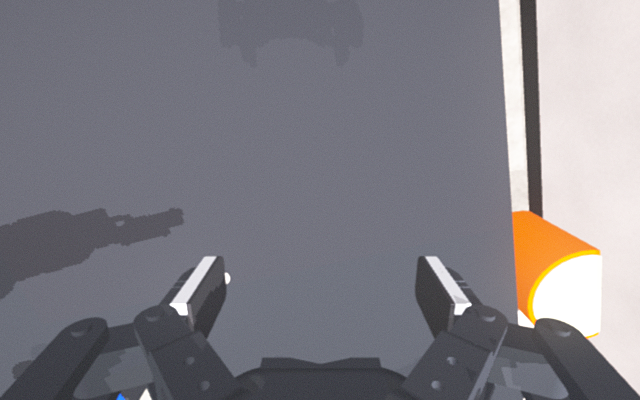

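The images show the larger white tile at scene (327,207) / side (297,236), the silver gauge at scene (341,246) / side (289,188), and a blue look-alike beside it. There is also a smaller tile at side (356,221).

```bash
cat > h.py <<'E'
import numpy as np,cv2,pickle
def world(c):
    h,w=c["z_map"].shape; f=h/2/np.tan(np.radians(c["vfov"]/2))
    v,u=np.mgrid[:h,:w].astype(float); z=c["z_map"].astype(float)
    P=np.stack([(u-c["cx"])/f*z,-(v-c["cy"])/f*z,-z,np.ones_like(z)],-1)
    W=P@np.linalg.inv(c["view"]).T; W=W[...,:3].copy(); W[z<=0]=np.nan; return W
def topdown(c,cx,cy,half,s=0.5,zmax=120):
    # orthographic map of colour + height
    W=world(c); n=int(2*half/s); im=np.zeros((n,n,3),np.uint8)
    return W
def proj(c,p):
    h=c["z_map"].shape[0]; f=h/2/np.tan(np.radians(c["vfov"]/2))
    q=(c["view"]@np.r_[p,1])[:3]; return np.array([c["cx"]+f*q[0]/-q[2],c["cy"]-f*q[1]/-q[2]])
E
python3 - <<'E'
from h import *
for n,box in (("scene",(300,185,360,235)),("side",(270,205,325,268))):
    c=pickle.load(open(n+"0.pkl","rb")); W=world(c)
    x0,y0,x1,y1=box
    sub=W[y0:y1,x0:x1]; im=c["img"][y0:y1,x0:x1].astype(int)
    m=(im.min(-1)>110)&(sub[...,2]>6)
    nl,lab,st,_=cv2.connectedComponentsWithStats(m.astype(np.uint8))
    k=1+np.argmax(st[1:,4]); p=sub[lab==k]; p=p[np.isfinite(p).all(1)]
    r=cv2.minAreaRect(p[:,:2].astype(np.float32)); print(n,len(p),r,"zmed",np.median(p[:,2]))
    b=W[np.isfinite(W).all(-1)&(c["img"].max(-1)<45)]; b=b[(abs(b[:,0]-400)<200)&(abs(b[:,1]-0)<300)]
    print("bench z",np.median(b[:,2]) if len(b) else None)
    for nm,uv in dict(scene=dict(tile=(327,207),cap=(340,232),dial=(355,230),jar=(387,310),beaker=(283,265),mug=(431,245),small=(275,218),blue=(393,226),sand=(442,297),base=(465,130)),side=dict(tile=(297,236),cap=(291,182),dial=(272,186),beaker=(342,160),mug=(211,168),small=(356,221),blue=(229,208),jar=(269,133),sand=(222,152),base=(60,250))).get(n).items():
        print(nm,np.round(W[uv[1],uv[0]]))
    cv2.imwrite(f"pics/{n}z.png",cv2.resize(c["img"][(180 if n=="scene" else 120):(290 if n=="scene" else 280),(230 if n=="scene" else 180):(450 if n=="scene" else 390)],None,fx=3.5,fy=3.5,interpolation=2))
E
```

```text
scene 620 ((496.92913818359375, -51.414756774902344), (155.23963928222656, 65.79756927490234), 79.26863098144531) zmed 15.28182966920184
bench z 3.4809947248802473
tile [501. -44.  15.]
cap [557. 120.  61.]
dial [509. 123.  51.]
jar [617. 412.  83.]
beaker [758. 173.  76.]
mug [347. 263.  38.]
small [668. -74.  12.]
blue [365. 120.   6.]
sand [444. 415.  32.]
base [ 45.  33. 213.]
side 946 ((498.9974670410156, -53.29535675048828), (153.99563598632812, 60.159061431884766), 79.14778137207031) zmed 12.03046655727411
bench z 0.08207951093322663
tile [501. -60.  10.]
cap [559. 102.  56.]
dial [507. 123.  46.]
beaker [735. 117.  65.]
mug [369. 247.  78.]
small [666. -84.  10.]
blue [371. 108.  30.]
jar [602. 382.  56.]
sand [436. 390.  28.]
base [ 14. -62. 207.]
```

```bash
ls pics
```

```text
scene0.png
scenez.png
side0.png
sidez.png
wrist0.png
```

Run:
```python
from h import *
out=[]
for n in ("scene","side"):
    c=pickle.load(open(n+"0.pkl","rb")); W=world(c)
    off=3.3 if n=="scene" else 0
    m=(abs(W[...,0]-540)<90)&(abs(W[...,1]-115)<90)&np.isfinite(W[...,2])
    p=W[m]; col=c["img"][m]; s=4
    im=np.zeros((180*s,180*s//1,3),np.uint8)
    hm=np.zeros((180*s,180*s,3),np.uint8)
    for q,k in zip(p,col):
        u=int((q[0]-450)*s); v=int((205-q[1])*s); z=q[2]-off
        cv2.circle(im,(u,v),3,k.tolist(),-1)
        hc=(60,60,60) if z<8 else (0,200,0) if z<22 else (0,160,255) if z<38 else (255,80,80) if z<52 else (255,255,255)
        cv2.circle(hm,(u,v),3,hc,-1)
    out.append(np.hstack([im,hm]))
cv2.imwrite("pics/top0.png",cv2.resize(np.vstack(out),(600,600)))
```

```text
(no output)
```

View pics/top0.png

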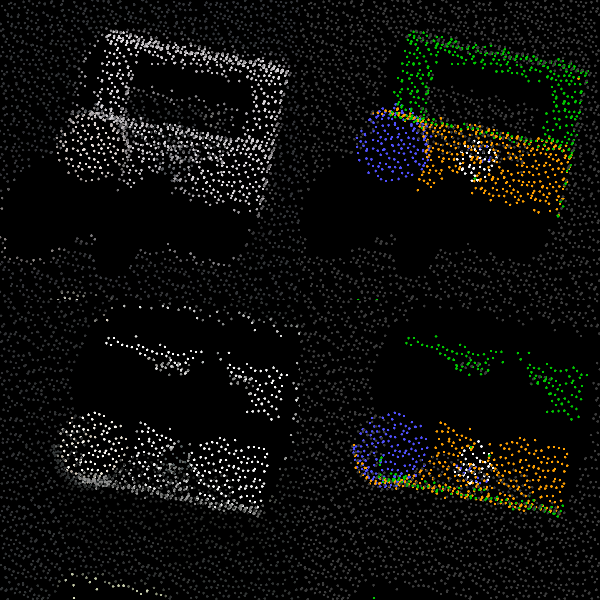

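View pics/sidez.png

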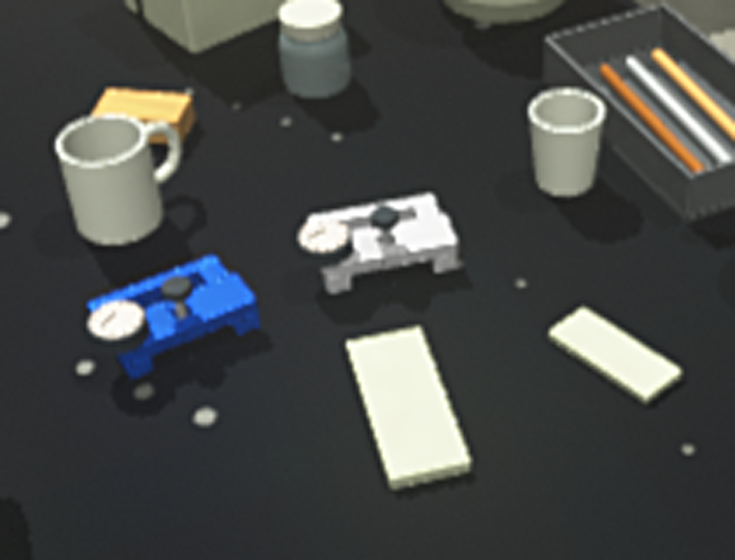

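```bash
cat >> h.py <<'E'
from scipy.optimize import least_squares
def box(q,lo,hi):
    lo=np.array(lo,float);hi=np.array(hi,float); d=np.abs(q-(lo+hi)/2)-(hi-lo)/2
    return np.linalg.norm(np.maximum(d,0),axis=1)+np.minimum(d.max(1),0)
def cyl(q,x,y,r,z0,z1):
    d=np.stack([np.hypot(q[:,0]-x,q[:,1]-y)-r,np.abs(q[:,2]-(z0+z1)/2)-(z1-z0)/2],1)
    return np.linalg.norm(np.maximum(d,0),axis=1)+np.minimum(d.max(1),0)
def gauge(q): return np.min([box(q,(-20,36,0),(68,56,16)),box(q,(-20,-56,0),(68,-36,16)),box(q,(56,-56,0),(68,56,16)),box(q,(-20,-56,16),(20,56,30)),cyl(q,0,51,23,30,48),cyl(q,0,0,12,50,58),cyl(q,0,0,5,30,58)],0)
def tile(q): return box(q,(-75,-30,0),(75,30,12))
def fit(p,sdf,x0):
    def f(a):
        c,s=np.cos(a[3]),np.sin(a[3]); d=p-a[:3]
        return sdf(np.stack([c*d[:,0]+s*d[:,1],-s*d[:,0]+c*d[:,1],d[:,2]],1))
    r=least_squares(f,x0,loss="soft_l1",f_scale=2,x_scale=[1,1,1,.02]); return r.x,np.median(abs(r.fun))
def bench(W,cx,cy,h=120):
    m=(abs(W[...,0]-cx)<h)&(abs(W[...,1]-cy)<h)&(abs(W[...,2])<7); return np.median(W[m][:,2])
def pts(c,cx,cy,h,b,zmin=6,zmax=70,hy=None):
    W=world(c); m=(abs(W[...,0]-cx)<h)&(abs(W[...,1]-cy)<(hy or h))&(W[...,2]>b+zmin)&(W[...,2]<zmax); return W[m]
E
python3 - <<'E'
from h import *
for n in ("scene","side"):
    c=pickle.load(open(n+"0.pkl","rb")); W=world(c); b=bench(W,520,40)
    pg=pts(c,548,115,75,b,6); pg=pg[pg[:,0]>470]
    a,e=fit(pg,gauge,[556,110,b,1.35]); print(n,"bench",round(b,2),"gauge",a.round(3),e,len(pg))
    pt=pts(c,498,-52,60,b,5,30,hy=95); pt=pt[pt[:,1]<45]
    t,e=fit(pt,tile,[498,-52,b,1.38]); print("tile",t.round(3),e,len(pt))
    g=a;d=t[:2]-g[:2]; cc,s=np.cos(g[3]),np.sin(g[3]); print("tile in gauge",cc*d[0]+s*d[1],-s*d[0]+cc*d[1],t[3]-g[3])
E
```

```text
scene bench 3.46 gauge [554.72  106.637   3.101   1.382] 0.998844457893318 1032
tile [498.074 -53.591   3.654   1.388] 1.196809822298544 607
tile in gauge -168.00721479431812 25.599690588085416 0.00534547543515651
side bench 0.13 gauge [ 5.54924e+02  1.07447e+02 -7.20000e-02  1.38100e+00] 0.8821848879378074 773
tile [ 4.99216e+02 -5.24100e+01  1.28000e-01  1.38000e+00] 0.9035924563961544 971
tile in gauge -167.50794866564445 24.465271234640234 -0.0005128831296694614
```

```bash
cat >> h.py <<'E'
from scipy.spatial.transform import Rotation as Rn
G=np.array([554.8,107.0]); GT=1.3815
def g2w(x,y): c,s=np.cos(GT),np.sin(GT); return np.array([G[0]+c*x-s*y,G[1]+s*x+c*y])
def w2g(p): c,s=np.cos(GT),np.sin(GT); d=np.asarray(p)[:2]-G; return np.array([c*d[0]+s*d[1],-s*d[0]+c*d[1]])
def delta(o,gx,gy,z,hx):
    """target TCP in gauge coords, height z, world heading of tool x -> tool deltas (m, rad)"""
    R=Rn.from_rotvec(o["orientation"]).as_matrix(); w=np.r_[g2w(gx,gy),z]-o["tool_pos"]
    h=np.arctan2(R[1,0],R[0,0]); t=-((hx-h+np.pi)%(2*np.pi)-np.pi)
    return np.round(R.T@w/1000,4),round(t,4)
def stat(o):
    R=Rn.from_rotvec(o["orientation"]).as_matrix()
    return "t",round(o["time"],2),"g",w2g(o["tool_pos"]).round(1),"z",o["tool_pos"][2].round(1),"hx-GT",round(np.arctan2(R[1,0],R[0,0])-GT,4),"F",o["force"].round(1),"w",round(o["gripper_width"],1)
E
python3 - <<'E'
from h import *
from cell import arm
o=arm.observe(); print(stat(o)); print(delta(o,-167.8,85,140,GT+np.pi/2), o["joints"])
E
```

```text
('t', 0.15, 'g', array([339.9, 503.6]), 'z', np.float64(230.8), 'hx-GT', np.float64(1.5323), 'F', array([-0.4, -0.2, -1. ]), 'w', 85.4)
(array([-0.4379, -0.4911,  0.0912]), np.float64(-0.0385)) [1.19038965e+00 2.59053930e-01 2.09588330e-02 1.33370439e+00
 9.67580981e-06 1.41820402e+00]
```

>>> play_rows(
  deltas=[-0.438,-0.491,0.04,-0.0385,-0.438,-0.491,0.04,-0.0385,-0.438,-0.491,0.04,-0.0385,-0.438,-0.491,0.04,-0.0385,-0.438,-0.491,0.04,-0.0385],
  fingers=0.5,
)

```text
time: 0.57
tool_pos: [224.1, 351.6, 218.3]
orientation: [-0.295, -3.128, 0.0]
force: [1.9, -0.4, 1.1]
gripper_width: 42.9
```

```bash
cat > d.py <<'E'
import sys
from h import *
from cell import arm
o=arm.observe(); a=list(map(float,sys.argv[1:5])); print(stat(o)); print(delta(o,a[0],a[1],a[2],GT+a[3]*np.pi/2))
E
python3 d.py -167.8 85 140 1
```

```text
('t', 0.57, 'g', array([178. , 370.8]), 'z', np.float64(218.3), 'hx-GT', np.float64(1.5717), 'F', array([ 1.9, -0.4,  1.1]), 'w', 42.9)
(array([-0.2855, -0.3461,  0.0784]), np.float64(0.0009))
```

>>> play_rows(
  deltas=[-0.2855,-0.346,0.02,0,-0.2855,-0.346,0.02,0,-0.2855,-0.346,0.02,0,-0.2855,-0.346,0.02,0,-0.2855,-0.346,0.02,0],
)

```text
time: 0.98
tool_pos: [324.1, 168.9, 209.4]
orientation: [0.296, 3.127, 0.0]
force: [1.6, 0.7, -0.0]
gripper_width: 42.4
```

```bash
python3 d.py -167.8 85 100 1
```

```text
('t', 0.98, 'g', array([ 17.4, 238.2]), 'z', np.float64(209.4), 'hx-GT', np.float64(1.5712), 'F', array([ 1.6,  0.7, -0. ]), 'w', 42.4)
(array([-0.1531, -0.1853,  0.1094]), np.float64(0.0004))
```

>>> play_rows(
  deltas=[-0.153,-0.185,0.11,0,-0.153,-0.185,0.11,0,-0.153,-0.185,0.11,0,-0.153,-0.185,0.11,0,-0.153,-0.185,0.11,0],
)

```text
time: 1.4
tool_pos: [415.3, 2.7, 121.9]
orientation: [0.298, 3.127, 0.0]
force: [2.0, 0.8, -0.3]
gripper_width: 42.5
```

```bash
python3 d.py -167.8 85 30 1
```

```text
('t', 1.4, 'g', array([-128.7,  117.3]), 'z', np.float64(121.9), 'hx-GT', np.float64(1.5703), 'F', array([ 2. ,  0.8, -0.3]), 'w', 42.5)
(array([-0.0323, -0.0391,  0.0919]), np.float64(-0.0005))
```

>>> play_rows(
  deltas=[-0.032,-0.039,0.03,0,-0.032,-0.039,0.06,0,-0.032,-0.039,0.092,0,-0.032,-0.039,0.092,0,-0.032,-0.039,0.092,0],
)

```text
time: 1.82
tool_pos: [437.8, -39.3, 29.9]
orientation: [-0.297, -3.123, -0.001]
force: [-0.5, 0.2, 1.2]
gripper_width: 42.3
```

```bash
cat > look.py <<'E'
import sys
from h import *
from cell import arm
print(stat(arm.observe()))
tag=sys.argv[1]; ims=[]
for n in sys.argv[2:]:
    c=arm.capture(n); pickle.dump(c,open(f"{n}{tag}.pkl","wb"))
    if n=="wrist": ims.append(c["img"]); continue
    u,v=proj(c,[505,0,10]).astype(int); u=np.clip(u,110,530);v=np.clip(v,90,310)
    ims.append(cv2.resize(c["img"][v-80:v+80,u-110:u+110],None,fx=3.4,fy=3.4,interpolation=cv2.INTER_CUBIC))
h=max(i.shape[1] for i in ims); im=np.vstack([cv2.copyMakeBorder(i,0,0,0,h-i.shape[1],0) for i in ims])
k=min(1,800/im.shape[1],600/im.shape[0]); cv2.imwrite(f"pics/l{tag}.png",cv2.resize(im,None,fx=k,fy=k))
E
python3 look.py 1 side; python3 look.py 1w wrist
```

```text
('t', 1.82, 'g', array([-165.8,   87.4]), 'z', np.float64(29.9), 'hx-GT', np.float64(1.5703), 'F', array([-0.5,  0.2,  1.2]), 'w', 42.3)
('t', 1.87, 'g', array([-165.5,   86.3]), 'z', np.float64(31.3), 'hx-GT', np.float64(1.571), 'F', array([ 0.2, -0.1,  1.2]), 'w', 43.0)
```

View pics/l1.png

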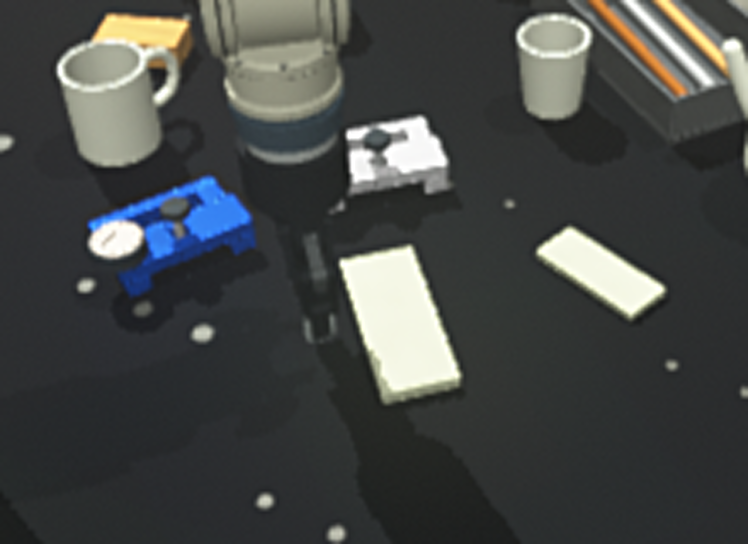

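View pics/l1w.png

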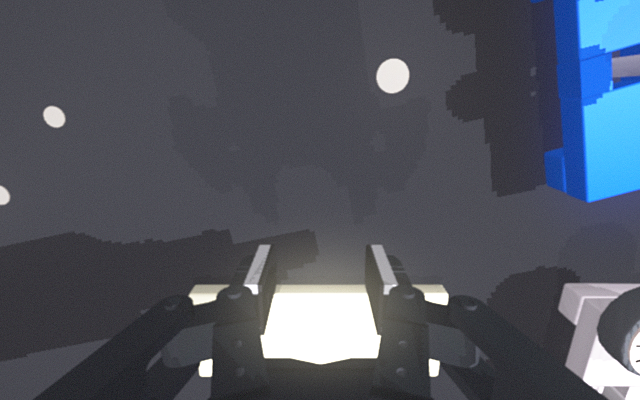

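The fingers hang beside the tile's robot-side edge (side picture 320,325) with a clear gap. Next I lower them, watching the force.

>>> play_rows(
  deltas=[0,-0.002,0.01,0,0,-0.002,0.02,0,0,-0.002,0.026,0,0,-0.002,0.026,0,0,-0.002,0.026,0],
)

```text
time: 2.33
tool_pos: [439.2, -41.3, 5.7]
orientation: [0.295, 3.126, -0.0]
force: [-0.1, -0.0, 0.8]
gripper_width: 42.7
```

>>> play_rows(
  deltas=[0,0,0.001,0,0,0,0.002,0,0,0,0.003,0,0,0,0.003,0,0,0,0.003,0],
)

```text
time: 2.75
tool_pos: [438.7, -41.6, 1.6]
orientation: [-0.297, -3.128, 0.0]
force: [0.3, 0.3, 0.3]
gripper_width: 42.7
```

>>> play_rows(
  deltas=[0,0,0.001,0,0,0,0.001,0,0,0,0.002,0,0,0,0.002,0],
)

```text
time: 3.08
tool_pos: [438.6, -41.6, -0.6]
orientation: [-0.297, -3.127, -0.0]
force: [0.6, -0.3, 1.0]
gripper_width: 42.5
```

```bash
python3 look.py 2 side scene
python3 - <<'E'
from h import *
c=pickle.load(open("side2.pkl","rb"));W=world(c)
for n in("side","scene"):
    c=pickle.load(open(n+"2.pkl","rb"));W=world(c)
    m=(abs(W[...,0]-440)<20)&(abs(W[...,1]+42)<45)&(W[...,2]>-5)&(W[...,2]<40); p=W[m]; b=bench(W,520,-40)
    print(n,b,[int((((p[:,2]-b)>=z)&((p[:,2]-b)<z+2)).sum()) for z in range(0,30,2)])
E
```

```text
('t', 3.08, 'g', array([-167.8,   86.2]), 'z', np.float64(-0.6), 'hx-GT', np.float64(1.5707), 'F', array([ 0.6, -0.3,  1. ]), 'w', 42.5)
side 0.1714410093202332 [69, 13, 3, 3, 3, 3, 4, 6, 6, 2, 4, 7, 3, 3, 5]
scene 3.4895041242385787 [53, 16, 7, 3, 6, 5, 5, 12, 5, 3, 3, 11, 9, 3, 5]
```

View pics/l2.png

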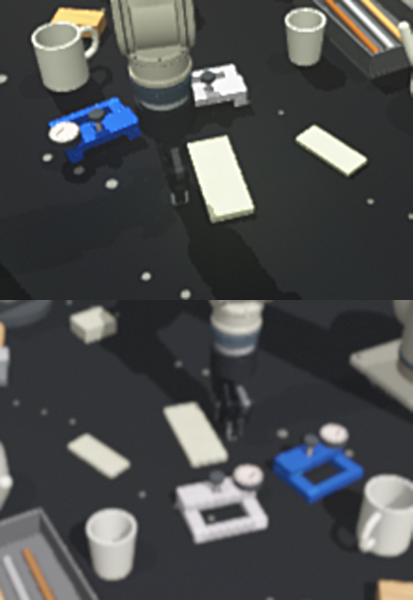

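Tips are about 4 mm off the bench, clear of the tile. I'll approach and then push sideways toward gauge −y (tool −x).

>>> play_rows(
  deltas=[-0.004,0,0,0,-0.008,0,0,0,-0.012,0,0,0,-0.015,0,0,0,-0.018,0,0,0],
)

```text
time: 3.6
tool_pos: [456.9, -45.1, -0.4]
orientation: [0.297, 3.127, -0.0]
force: [-0.1, -0.2, 0.3]
gripper_width: 42.7
```

>>> play_rows(
  deltas=[-0.003,0,0,0,-0.006,0,0,0,-0.009,0,0,0,-0.012,0,0,0,-0.015,0,0,0],
)

```text
time: 4.02
tool_pos: [471.4, -47.8, -0.5]
orientation: [-0.297, -3.127, 0.0]
force: [-0.9, 0.2, -0.6]
gripper_width: 42.7
```

```bash
cat > meas.py <<'E'
import sys
from h import *
from cell import arm
print(stat(arm.observe()))
tag=sys.argv[1]; gx=float(sys.argv[2]); gy=float(sys.argv[3])
for n in ("scene","side"):
    c=arm.capture(n); pickle.dump(c,open(f"{n}{tag}.pkl","wb"))
    W=world(c); p0=g2w(gx,gy); b=bench(W,*p0); 
    m=np.isfinite(W).all(-1)&(W[...,2]>b+5)&(W[...,2]<b+17)&(c["img"].min(-1)>120); p=W[m]
    d=p[:,:2]-p0; cs,s=np.cos(GT),np.sin(GT); x=cs*d[:,0]+s*d[:,1]; y=-s*d[:,0]+cs*d[:,1]
    xg=x+gx
    p=p[(abs(x)<90)&(abs(y)<45)&(xg<-24)]
    t,e=fit(p,tile,[*p0,b,GT]); print(n,len(p),"tile in g",w2g(t).round(1),"z",(t[2]-b).round(1),"yaw",round(t[3]-GT,4),"e",round(e,2))
E
python3 meas.py 3 -168 20
```

```text
('t', 4.02, 'g', array([-167.8,   52.8]), 'z', np.float64(-0.5), 'hx-GT', np.float64(1.5708), 'F', array([-0.9,  0.2, -0.6]), 'w', 42.7)
scene 594 tile in g [-167.5   12.8] z 0.1 yaw -0.0065 e 1.11
side 783 tile in g [-167.    13.3] z 0.1 yaw -0.0063 e 0.91
```

>>> play_rows(
  deltas=[-0.003,0,0,0,-0.006,0,0,0,-0.009,0,0,0,-0.0115,0,0,0,-0.013,0,0,0],
)

```text
time: 4.53
tool_pos: [484.3, -50.3, -0.4]
orientation: [0.297, 3.127, -0.0]
force: [-1.7, 0.3, 0.7]
gripper_width: 42.6
```

>>> play_rows(
  deltas=[0,0,0,0,0.005,0,0,0,0.02,0,0,0,0.04,0,-0.03,0,0.05,0,-0.06,0],
)

```text
time: 4.95
tool_pos: [431.1, -39.8, 58.7]
orientation: [-0.296, -3.122, -0.002]
force: [1.4, 0.2, 0.3]
gripper_width: 42.8
```

```bash
python3 meas.py 4 -167 0; python3 d.py -300 0 60 0
```

```text
('t', 4.95, 'g', array([-167.5,   93.9]), 'z', np.float64(58.7), 'hx-GT', np.float64(1.5708), 'F', array([1.4, 0.2, 0.3]), 'w', 42.8)
scene 602 tile in g [-167.7   -0.5] z 0.0 yaw -0.0033 e 1.14
side 919 tile in g [-167.1   -1.5] z 0.1 yaw -0.0092 e 0.87
('t', 5.05, 'g', array([-167.8,   90. ]), 'z', np.float64(62.9), 'hx-GT', np.float64(1.571), 'F', array([ 0.4, -0.6,  0. ]), 'w', 42.7)
(array([-0.09  , -0.1322,  0.0034]), np.float64(1.571))
```

>>> play_rows(
  deltas=[-0.02,-0.132,0,1.571,-0.04,-0.132,0,1.571,-0.06,-0.132,0,1.571,-0.09,-0.132,0,1.571,-0.09,-0.132,0,1.571],
  fingers=0.3,
)

```text
time: 5.47
tool_pos: [502.6, -192.3, 59.3]
orientation: [1.256, 2.875, -0.001]
force: [-1.0, 1.0, 0.5]
gripper_width: 25.6
```

```bash
python3 d.py -290 -1 60 0;python3 -c "
from cell import arm;print(arm.observe()['joints'])"
```

```text
('t', 5.47, 'g', array([-303.8,   -5. ]), 'z', np.float64(59.3), 'hx-GT', np.float64(0.9363), 'F', array([-1. ,  1. ,  0.5]), 'w', 25.6)
(array([ 0.0114,  0.0088, -0.0008]), np.float64(0.9363))
[-5.21381206e-01  3.44787725e-01 -3.18243086e-01  9.03094201e-01
 -2.29744744e-04  3.02426044e-01]
```

>>> play_rows(
  deltas=[0.011,0.009,0,0.937,0.011,0.009,0,0.937,0.011,0.009,0,0.937,0.011,0.009,0,0.937,0.011,0.009,0,0.937],
)

```text
time: 5.88
tool_pos: [497.2, -173.1, 59.0]
orientation: [-2.078, -2.356, 0.0]
force: [-0.3, 0.1, 0.4]
gripper_width: 25.3
```

```bash
python3 d.py -290 -1 60 0
```

```text
('t', 5.88, 'g', array([-286. ,    3.8]), 'z', np.float64(59.0), 'hx-GT', np.float64(0.3146), 'F', array([-0.3,  0.1,  0.4]), 'w', 25.3)
(array([-0.0053,  0.0034, -0.001 ]), np.float64(0.3146))
```

>>> play_rows(
  deltas=[-0.0053,0.0034,0,0.3146,-0.0053,0.0034,0.01,0.3146,-0.0053,0.0034,0.03,0.3146,-0.0053,0.0034,0.045,0.3146,-0.0053,0.0034,0.045,0.3146],
)

```text
time: 6.3
tool_pos: [499.8, -177.2, 11.7]
orientation: [-2.412, -2.006, 0.002]
force: [-0.5, -0.2, -0.5]
gripper_width: 25.7
```

```bash
python3 d.py -272 -1 2 0
```

```text
('t', 6.3, 'g', array([-289.5,    0.5]), 'z', np.float64(11.7), 'hx-GT', np.float64(0.0061), 'F', array([-0.5, -0.2, -0.5]), 'w', 25.7)
(array([0.0175, 0.0017, 0.0097]), np.float64(0.0061))
```

>>> play_rows(
  deltas=[0.005,0.0015,0.003,0.003,0.01,0.0015,0.006,0.003,0.0175,0.0015,0.009,0.003,0.0175,0.0015,0.009,0.003,0.0175,0.0015,0.009,0.003],
)

```text
time: 6.72
tool_pos: [506.3, -160.5, 5.9]
orientation: [2.417, 2.007, 0.0]
force: [0.7, -0.4, 0.7]
gripper_width: 25.8
```

```bash
python3 d.py -262 -1 2 0; python3 look.py 5 side scene;python3 look.py 5w wrist
```

```text
('t', 6.72, 'g', array([-271.8,   -2.7]), 'z', np.float64(5.9), 'hx-GT', np.float64(0.0044), 'F', array([ 0.7, -0.4,  0.7]), 'w', 25.8)
(array([ 0.0099, -0.0017,  0.0039]), np.float64(0.0044))
('t', 6.72, 'g', array([-271.8,   -2.7]), 'z', np.float64(5.9), 'hx-GT', np.float64(0.0044), 'F', array([ 0.7, -0.4,  0.7]), 'w', 25.8)
('t', 6.82, 'g', array([-272.4,   -2.8]), 'z', np.float64(6.0), 'hx-GT', np.float64(0.0038), 'F', array([0.7, 0.4, 0. ]), 'w', 25.9)
```

View pics/l5.png

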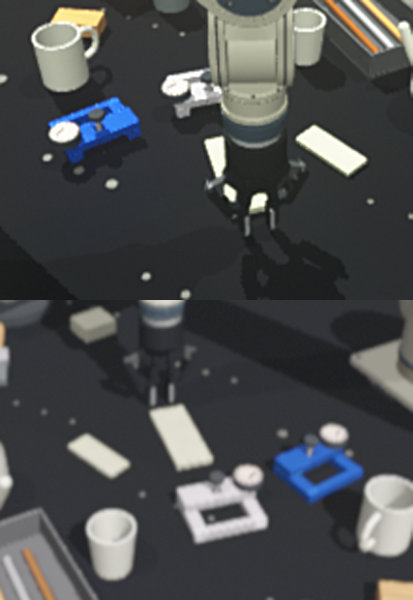

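View pics/l5w.png

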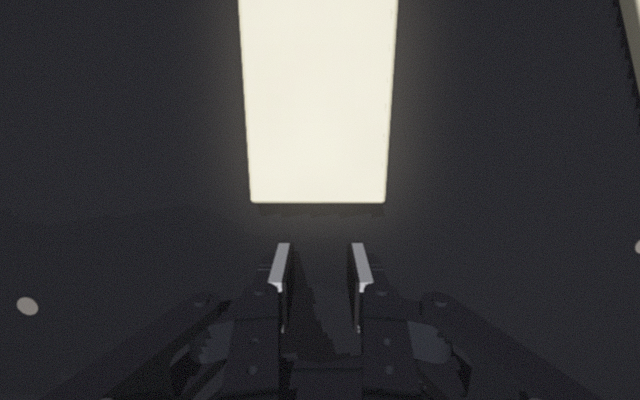

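Wrist view: the tile lies straight ahead (tail edge at row 200, columns 250–385), and the fingers are centred behind it at columns 290–350.

>>> play_rows(
  deltas=[0,-0.0017,0.002,0.0035,0,-0.0017,0.004,0.0035,0.004,-0.0017,0.004,0.0035,0.009,-0.0017,0.004,0.0035,0.014,-0.0017,0.004,0.0035],
)

```text
time: 7.28
tool_pos: [507.0, -146.6, 1.5]
orientation: [-2.422, -2.001, -0.0]
force: [0.5, -0.4, -0.1]
gripper_width: 25.7
```

>>> play_rows(
  deltas=[0.003,0,0,0,0.006,0,0,0,0.01,0,0,0,0.014,0,0,0,0.019,0,0,0],
)

```text
time: 7.7
tool_pos: [510.7, -128.1, 1.6]
orientation: [2.422, 2.001, -0.0]
force: [-0.5, -1.5, -0.1]
gripper_width: 25.6
```

```bash
python3 meas.py 6 -157 -1; python3 d.py -220 -1 2 0
```

```text
('t', 7.7, 'g', array([-239.2,   -0.9]), 'z', np.float64(1.6), 'hx-GT', np.float64(-0.0005), 'F', array([-0.5, -1.5, -0.1]), 'w', 25.6)
scene 616 tile in g [-154.9   -0.9] z 0.1 yaw 0.0026 e 1.06
side 208 tile in g [-152.5   -2. ] z -0.1 yaw -0.0001 e 0.84
('t', 7.8, 'g', array([-238.7,   -0.8]), 'z', np.float64(1.6), 'hx-GT', np.float64(0.0004), 'F', array([ 0.3, -0.7, -0.3]), 'w', 25.9)
(array([ 0.0187,  0.0002, -0.0004]), np.float64(0.0004))
```

>>> play_rows(
  deltas=[0.004,0,0,0,0.009,0,0,0,0.014,0,0,0,0.019,0,0,0,0.024,0,0,0],
)

```text
time: 8.22
tool_pos: [515.1, -104.3, 1.6]
orientation: [2.422, 2.001, -0.0]
force: [-0.1, -0.9, 0.5]
gripper_width: 25.7
```

>>> play_rows(
  deltas=[0.005,0,0,0,0.01,0,0,0,0.015,0,0,0,0.02,0,0,0,0.024,0,0,0],
)

```text
time: 8.63
tool_pos: [519.7, -80.7, 1.6]
orientation: [2.422, 2.001, 0.0]
force: [-1.0, -1.6, 1.0]
gripper_width: 25.4
```

```bash
python3 meas.py 7 -107 -1; python3 look.py 7w wrist
```

```text
('t', 8.63, 'g', array([-190.9,   -0.8]), 'z', np.float64(1.6), 'hx-GT', np.float64(-0.0001), 'F', array([-1. , -1.6,  1. ]), 'w', 25.4)
scene 578 tile in g [-111.5   -0.6] z 0.1 yaw -0.0046 e 1.18
side 191 tile in g [-104.8   -1.5] z 0.0 yaw -0.0006 e 0.87
('t', 8.73, 'g', array([-190.7,   -0.8]), 'z', np.float64(1.6), 'hx-GT', np.float64(0.0005), 'F', array([0.1, 0. , 0.2]), 'w', 25.7)
```

View pics/l7w.png

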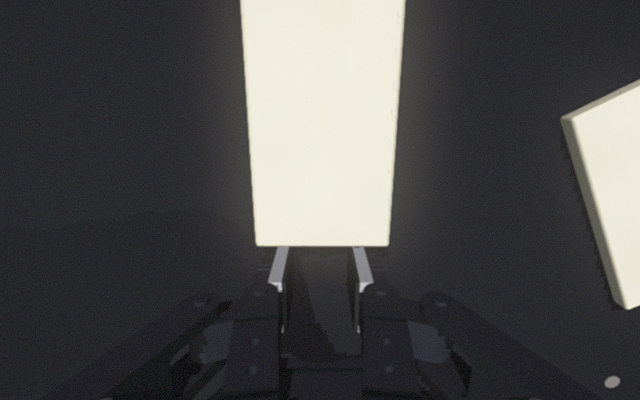

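>>> play_rows(
  deltas=[0.004,0,0,0,0.009,0,0,0,0.014,0,0,0,0.019,0,0,0,0.024,0,0,0],
)

```text
time: 9.2
tool_pos: [524.2, -57.1, 1.5]
orientation: [-2.422, -2.001, 0.0]
force: [-0.3, 0.2, -1.0]
gripper_width: 25.5
```

>>> play_rows(
  deltas=[0.005,0,0,0,0.01,0,0,0,0.015,0,0,0,0.02,0,0,0,0.024,0,0,0],
)

```text
time: 9.62
tool_pos: [528.7, -33.5, 1.6]
orientation: [-2.421, -2.001, 0.0]
force: [-0.4, -0.6, -0.2]
gripper_width: 25.5
```

```bash
python3 look.py 8 scene; python3 look.py 8w wrist
```

```text
('t', 9.62, 'g', array([-142.9,   -0.8]), 'z', np.float64(1.6), 'hx-GT', np.float64(-0.0001), 'F', array([-0.4, -0.6, -0.2]), 'w', 25.5)
('t', 9.67, 'g', array([-142.4,   -0.8]), 'z', np.float64(1.6), 'hx-GT', np.float64(0.0002), 'F', array([0.6, 0. , 0.4]), 'w', 25.9)
```

View pics/l8w.png

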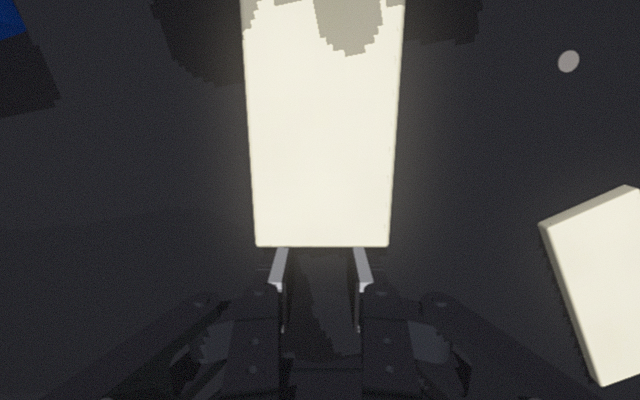

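View pics/l8.png

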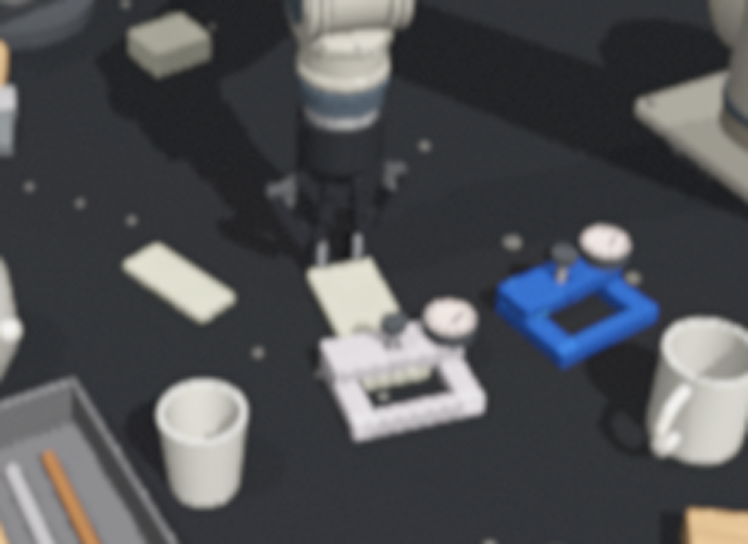

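The nose is under the bridge; it shows in the window at scene crop (395,375). About 38 mm remains.

>>> play_rows(
  deltas=[0.004,0,0,0,0.009,0,0,0,0.014,0,0,0,0.018,0,0,0,0.022,0,0,0],
)

```text
time: 10.13
tool_pos: [532.9, -12.1, 1.6]
orientation: [2.422, 2.001, -0.0]
force: [0.8, -1.1, -0.2]
gripper_width: 25.7
```

>>> play_rows(
  deltas=[0.003,0,0,0,0.006,0,0,0,0.008,0,0,0,0.01,0,0,0,0.011,0,0,0],
)

```text
time: 10.55
tool_pos: [534.9, -1.5, 1.6]
orientation: [2.422, 2.001, -0.0]
force: [-0.3, -1.5, 1.2]
gripper_width: 25.7
```

>>> play_rows(
  deltas=[0.001,0,0,0,0.002,0,0,0,0.003,0,0,0],
)

```text
time: 10.8
tool_pos: [535.4, 1.3, 1.6]
orientation: [-2.422, -2.001, 0.0]
force: [-0.5, -0.3, 0.9]
gripper_width: 25.9
```

Now in short steps until the force rises.

>>> play_rows(
  deltas=[0.001,0,0,0,0.002,0,0,0],
)

```text
time: 10.97
tool_pos: [535.8, 3.2, 1.6]
orientation: [2.422, 2.001, -0.0]
force: [-0.3, -1.2, 0.9]
gripper_width: 25.6
```

```bash
python3 look.py 9 scene
```

```text
('t', 10.97, 'g', array([-105.5,   -0.9]), 'z', np.float64(1.6), 'hx-GT', np.float64(-0.0005), 'F', array([-0.3, -1.2,  0.9]), 'w', 25.6)
```

View pics/l9.png

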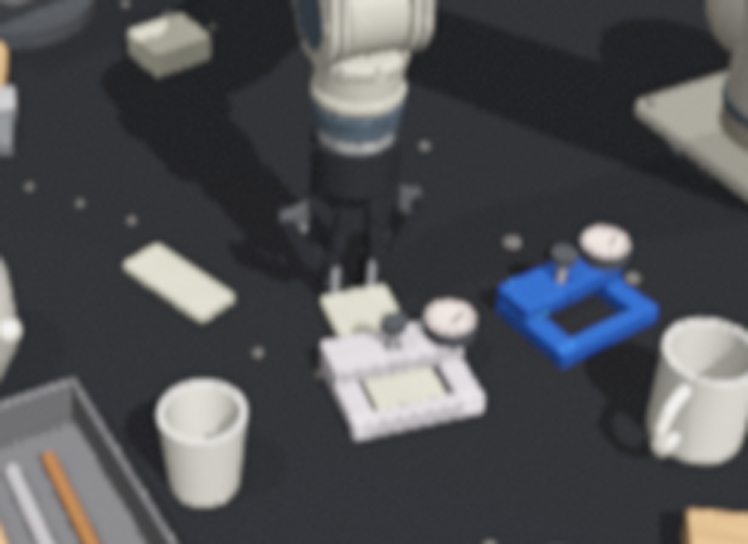

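Nearly home (nose close to the stop at crop (410,400)).

>>> play_rows(
  deltas=[0.0005,0,0,0,0.001,0,0,0],
)

```text
time: 11.18
tool_pos: [536.0, 4.2, 1.6]
orientation: [2.422, 2.001, -0.0]
force: [0.3, -1.5, 1.2]
gripper_width: 25.6
```

>>> play_rows(
  deltas=[0.0005,0,0,0,0.001,0,0,0],
)

```text
time: 11.35
tool_pos: [536.1, 4.7, 1.6]
orientation: [2.421, 2.0, -0.001]
force: [-1.9, -6.6, 0.9]
gripper_width: 25.9
```

>>> play_rows(
  deltas=[0.0003,0,0,0,0.0003,0,0,0],
)

```text
time: 11.52
tool_pos: [536.1, 4.7, 1.6]
orientation: [2.421, 2.0, -0.002]
force: [-2.2, -5.6, 1.7]
gripper_width: 25.4
```

```bash
python3 look.py 10w wrist
```

```text
('t', 11.52, 'g', array([-104. ,   -0.9]), 'z', np.float64(1.6), 'hx-GT', np.float64(-0.0008), 'F', array([-2.2, -5.6,  1.7]), 'w', 25.4)
```

>>> play_rows(
  deltas=[-0.001,0,0,0,-0.006,0,0,0,-0.02,0,0,0,-0.04,0,-0.02,0,-0.06,0,-0.05,0],
)

```text
time: 11.98
tool_pos: [523.0, -53.3, 49.8]
orientation: [-2.417, -2.0, 0.004]
force: [1.1, -0.1, -0.1]
gripper_width: 25.7
```

```bash
python3 look.py 11w wrist;python3 look.py 11 side scene
```

```text
('t', 11.98, 'g', array([-163.4,    1. ]), 'z', np.float64(49.8), 'hx-GT', np.float64(0.001), 'F', array([ 1.1, -0.1, -0.1]), 'w', 25.7)
('t', 12.03, 'g', array([-166.5,   -2.5]), 'z', np.float64(56.6), 'hx-GT', np.float64(-0.0007), 'F', array([ 2.8, -2.9,  5.1]), 'w', 25.7)
```

View pics/l11w.png

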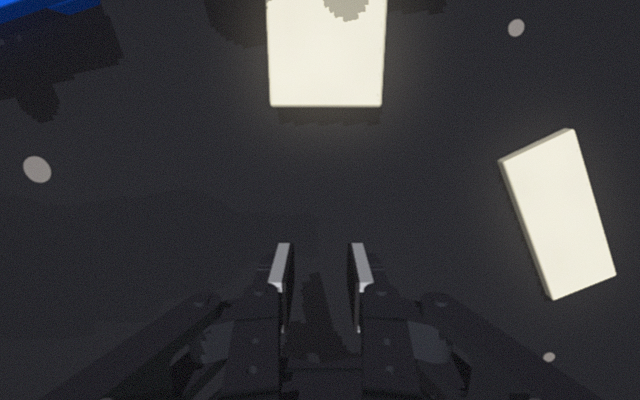

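View pics/l11.png

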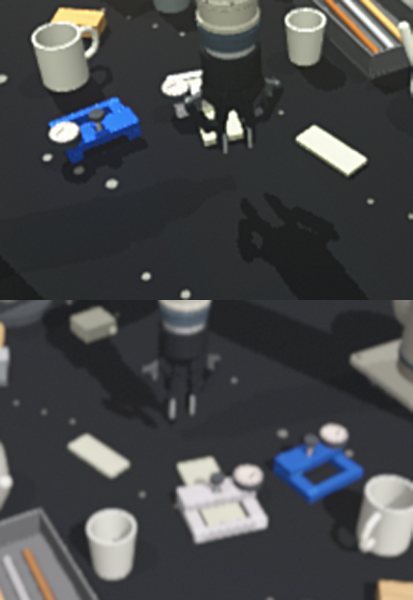

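```bash
python3 - <<'E'
from h import *
for n,t in (("scene","11"),("scene","9")):
    c=pickle.load(open(n+t+".pkl","rb")); W=world(c); b=bench(W,520,-40)
    m=np.isfinite(W).all(-1)&(W[...,2]>b+4)&(W[...,2]<b+17)&(c["img"].min(-1)>110); p=W[m]
    g=np.array([w2g(q) for q in p]); s=(g[:,0]>-110)&(g[:,0]<-24)&(abs(g[:,1])<40)
    r,e=fit(p[s],tile,[*g2w(-19,-1),b,GT]); print(n,t,s.sum(),w2g(r).round(1),"yaw",round(r[3]-GT,4),e)
    # window
    W2=W[np.isfinite(W).all(-1)]; I=c["img"][np.isfinite(W).all(-1)].astype(int); g2=(W2[:,:2]-G)@np.array([[np.cos(GT),-np.sin(GT)],[np.sin(GT),np.cos(GT)]])
    for x in range(24,70,4):
        k=(abs(g2[:,0]-x)<2)&(abs(g2[:,1])<26); print(x,k.sum(),np.median(W2[k][:,2]-b).round(1) if k.any() else "",np.median(I[k],0) if k.any() else "")
    im=c["img"]; u,v=proj(c,[*g2w(20,0),12]).astype(int)
    cv2.imwrite("pics/zoom%s.png"%t,cv2.resize(im[v-40:v+40,u-50:u+50],None,fx=7,fy=7,interpolation=cv2.INTER_CUBIC))
E
python3 d.py -167 -1 120 0
```

```text
scene 11 214 [-18.5   0.1] yaw 0.0009 1.031778546127132
24 20 11.9 [206.  220.5 221.5]
28 19 11.5 [209. 224. 225.]
32 14 11.5 [209. 224. 224.]
36 17 11.9 [209. 224. 225.]
40 24 11.8 [209. 224. 225.]
44 18 11.2 [209. 224. 225.]
48 18 11.5 [209. 223. 224.]
52 12 12.6 [210. 222. 223.]
56 10 14.7 [212.  220.5 222.5]
60 18 15.5 [218.5 220.  223.5]
64 35 11.6 [213. 210. 214.]
68 77 6.6 [194. 191. 195.]
scene 9 230 [-28.   -0.7] yaw -0.0091 1.1521882009866946
24 26 11.9 [205.  217.5 218.5]
28 19 11.1 [209. 224. 224.]
32 20 11.5 [209.  224.  224.5]
36 17 11.3 [211. 225. 226.]
40 19 11.4 [210. 224. 225.]
44 17 11.1 [209. 224. 225.]
48 20 11.1 [209. 223. 224.]
52 8 12.5 [211.5 221.5 223. ]
56 9 14.6 [212. 218. 219.]
60 23 15.5 [218. 221. 224.]
64 31 14.0 [221. 218. 222.]
68 74 5.9 [193.  190.  193.5]
('t', 12.13, 'g', array([-164.3,   -2.3]), 'z', np.float64(53.4), 'hx-GT', np.float64(-0.0021), 'F', array([-0. , -1. , -0.7]), 'w', 25.5)
(array([-0.0027, -0.001 , -0.0666]), np.float64(-0.0021))
```

View pics/zoom11.png

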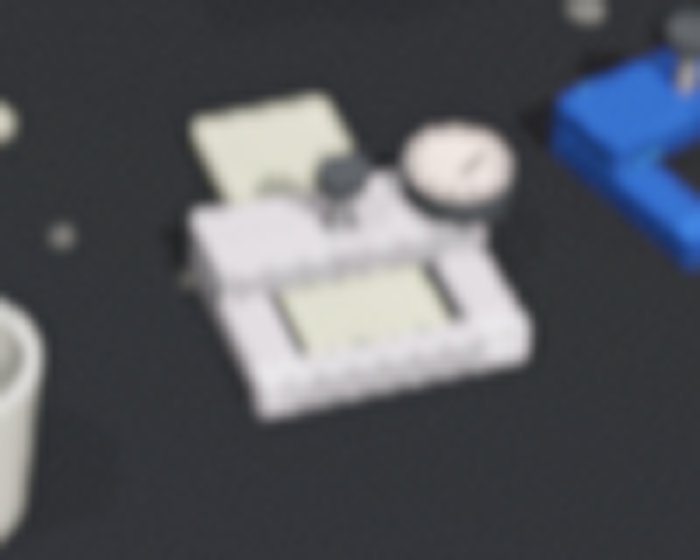

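The tile is home: centre at gauge x −18.5 against an expected −19, yaw 0.001. The window is filled up to the stop (zoom row 345). Next I close the fingers and move over the cap.

>>> play_rows(
  deltas=[0,0,-0.03,0,0,0,-0.05,0,0.03,0.001,-0.05,0,0.07,0.001,-0.05,0,0.11,0.001,-0.05,0],
  fingers=0,
)

```text
time: 12.55
tool_pos: [546.6, 55.5, 101.2]
orientation: [-2.423, -1.998, -0.0]
force: [-0.1, 0.2, -0.9]
gripper_width: -0.0
```

```bash
python3 d.py 0 0 80 0
python3 - <<'E'
from h import *
for n in("scene","side"):
    c=pickle.load(open(n+"0.pkl","rb"));W=world(c);b=bench(W,520,0)
    m=np.isfinite(W).all(-1)&(abs(W[...,0]-555)<18)&(abs(W[...,1]-107)<18)&(W[...,2]>b+52); p=W[m]
    print(n,len(p),w2g((p.max(0)+p.min(0))/2).round(1),w2g(np.median(p,0)).round(1),(np.median(p[:,2])-b).round(1))
E
```

```text
('t', 12.55, 'g', array([-52.1,  -1.6]), 'z', np.float64(101.2), 'hx-GT', np.float64(-0.0024), 'F', array([-0.1,  0.2, -0.9]), 'w', -0.0)
(array([ 0.0521, -0.0018,  0.0212]), np.float64(-0.0024))
scene 45 [ 1.7 -1. ] [ 2.9 -1.1] 57.3
side 40 [0.4 0.5] [-3.   0.2] 57.5
```

>>> play_rows(
  deltas=[0.03,-0.0018,0,-0.0024,0.052,-0.0018,0.01,-0.0024,0.052,-0.0018,0.021,-0.0024,0.052,-0.0018,0.031,-0.0024,0.052,-0.0018,0.031,-0.0024],
)

```text
time: 12.97
tool_pos: [553.0, 106.3, 67.8]
orientation: [-2.416, -2.004, 0.005]
force: [-0.5, -0.4, -0.2]
gripper_width: -0.0
```

```bash
python3 d.py 0 0 59 0; python3 look.py 12 scene side
```

```text
('t', 12.97, 'g', array([-1. ,  1.6]), 'z', np.float64(67.8), 'hx-GT', np.float64(0.0032), 'F', array([-0.5, -0.4, -0.2]), 'w', -0.0)
(array([0.001 , 0.0017, 0.0088]), np.float64(0.0032))
('t', 12.97, 'g', array([-1. ,  1.6]), 'z', np.float64(67.8), 'hx-GT', np.float64(0.0032), 'F', array([-0.5, -0.4, -0.2]), 'w', -0.0)
```

View pics/l12.png

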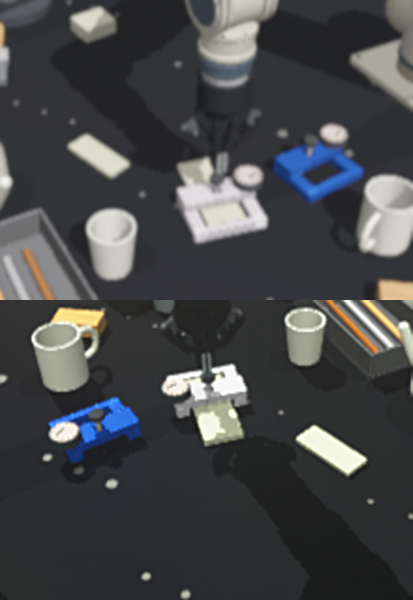

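The closed fingers stand over the silver gauge's cap (side crop 208,372). Pressing down now.

>>> play_rows(
  deltas=[0,0.001,0.002,0,0,0.001,0.004,0,0,0.001,0.006,0,0,0.001,0.008,0,0,0.001,0.009,0],
)

```text
time: 13.48
tool_pos: [555.6, 105.3, 61.5]
orientation: [2.42, 2.004, 0.0]
force: [-0.7, 0.2, 1.2]
gripper_width: -0.0
```

>>> play_rows(
  deltas=[0,0,0.001,0,0,0,0.002,0,0,0,0.003,0,0,0,0.003,0],
)

```text
time: 13.82
tool_pos: [555.6, 105.6, 58.4]
orientation: [-2.419, -2.004, 0.0]
force: [0.3, -0.6, 0.3]
gripper_width: -0.0
```

>>> play_rows(
  deltas=[0,0,0.001,0,0,0,0.002,0,0,0,0.002,0],
)

```text
time: 14.07
tool_pos: [555.7, 105.6, 56.6]
orientation: [2.419, 2.004, 0.0]
force: [-0.2, 0.3, 1.9]
gripper_width: 0.4
```

>>> play_rows(
  deltas=[0,0,0.001,0,0,0,0.002,0,0,0,0.003,0],
)

```text
time: 14.32
tool_pos: [555.7, 105.6, 53.7]
orientation: [2.419, 2.004, 0.0]
force: [-1.3, 0.4, 4.2]
gripper_width: -0.1
```

>>> play_rows(
  deltas=[0,0,0.001,0,0,0,0.001,0],
)

```text
time: 14.48
tool_pos: [555.7, 105.7, 53.0]
orientation: [2.419, 2.004, 0.001]
force: [-2.3, 0.3, 7.5]
gripper_width: 0.1
```

Near the end stop; a little more to be sure.

>>> play_rows(
  deltas=[0,0,0.0005,0,0,0,0.001,0],
)

```text
time: 14.65
tool_pos: [555.9, 105.7, 52.8]
orientation: [2.419, 2.004, 0.002]
force: [-6.5, -0.2, 21.5]
gripper_width: -0.2
```

>>> play_rows(
  deltas=[0,0,0.0005,0,0,0,0.0005,0],
)

```text
time: 14.82
tool_pos: [555.9, 105.6, 52.8]
orientation: [2.418, 2.003, 0.002]
force: [-6.7, -0.6, 20.1]
gripper_width: 0.1
```

The cap is bottomed: the force rose to 20 N with no further travel. Releasing and retreating.

>>> play_rows(
  deltas=[0,0,-0.003,0,0,0,-0.008,0,0,0,-0.02,0,0,0,-0.04,0,-0.01,0,-0.07,0],
)

```text
time: 15.23
tool_pos: [552.6, 96.6, 119.6]
orientation: [-2.416, -2.003, 0.005]
force: [1.3, 0.2, -0.0]
gripper_width: 0.3
```

>>> play_rows(
  deltas=[-0.04,0,-0.02,0,-0.08,0,-0.04,0,-0.12,0,-0.06,0,-0.16,0,-0.08,0,-0.2,0,-0.08,0],
)

```text
time: 15.65
tool_pos: [518.7, -92.8, 202.9]
orientation: [2.416, 2.003, 0.003]
force: [1.2, 0.3, -0.7]
gripper_width: 0.1
```

```bash
python3 look.py 13 side scene
python3 - <<'E'
from h import *
for n in("scene","side"):
    c=pickle.load(open(n+"13.pkl","rb"));W=world(c);b=bench(W,520,0)
    m=np.isfinite(W).all(-1)&(abs(W[...,0]-555)<18)&(abs(W[...,1]-107)<18)&(W[...,2]>b+46)&(W[...,2]<b+70); p=W[m]
    print(n,len(p),(np.median(p[:,2])-b).round(1) if len(p) else None)
    m=np.isfinite(W).all(-1)&(W[...,2]>b+4)&(W[...,2]<b+17)&(c["img"].min(-1)>110); p=W[m]
    g=np.array([w2g(q) for q in p]); s=(g[:,0]>-110)&(g[:,0]<-24)&(abs(g[:,1])<40)
    r,e=fit(p[s],tile,[*g2w(-19,-1),b,GT]); print(s.sum(),w2g(r).round(1),"yaw",round(r[3]-GT,4),e)
E
```

```text
('t', 15.65, 'g', array([-203. ,   -2.1]), 'z', np.float64(202.9), 'hx-GT', np.float64(0.0031), 'F', array([ 1.2,  0.3, -0.7]), 'w', 0.1)
scene 50 57.4
220 [-18.3   0.6] yaw 0.0159 1.0286226568197065
side 49 56.9
374 [-18.3  -0.2] yaw 0.0145 0.9514624193523453
```

View pics/l13.png

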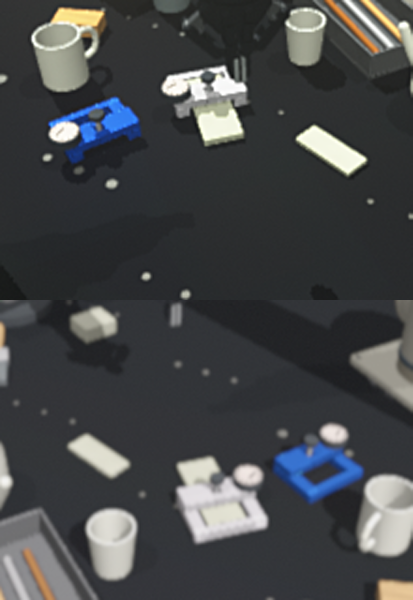

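The cap is back up at 57.4 mm. The yaw fits scatter between 0.001 and 0.015 rad, so I'll average more captures, adding the tile's part seen in the window.

Run:
```python
from h import *
from cell import arm
M=np.array([[np.cos(GT),-np.sin(GT)],[np.sin(GT),np.cos(GT)]])
for n in("scene","side"):
  A=[];B=[];C=[]
  for i in range(8):
    c=arm.capture(n);W=world(c);b=bench(W,520,0)
    ok=np.isfinite(W).all(-1)&(W[...,2]>b+4); p=W[ok]; I=c["img"][ok].astype(int); g=(p[:,:2]-G)@M; z=p[:,2]-b
    s=(g[:,0]>-110)&(g[:,0]<-24)&(abs(g[:,1])<40)&(z<17)&(I.min(1)>100)
    w=(g[:,0]>26)&(g[:,0]<50)&(abs(g[:,1])<33)&(z<15)&(z>9)&(I.min(1)>100)&((I[:,2]-I[:,0])>10)
    r,e=fit(p[s],tile,[*g2w(-19,0),b,GT]); A.append([*w2g(r),r[3]-GT])
    r,e=fit(p[s|w],tile,[*g2w(-19,0),b,GT]); B.append([*w2g(r),r[3]-GT,w.sum()])
    q=ok&(abs(W[...,0]-548)<75)&(abs(W[...,1]-115)<75); P=W[q]; gg=(P[:,:2]-G)@M; P=P[(P[:,2]>b+18)&(gg[:,0]>-35)]
    a,e=fit(P,gauge,[*G,b,GT]); C.append([*w2g(a),a[3]-GT])
  for nm,X in(("front",A),("front+win",B),("gauge",C)): X=np.array(X); print(n,nm,X.mean(0).round(4),X.std(0).round(4))
c=arm.capture("side"); u,v=proj(c,[*g2w(-40,0),12]).astype(int); cv2.imwrite("pics/z14.png",cv2.resize(c["img"][v-35:v+35,u-45:u+45],None,fx=8,fy=8,interpolation=cv2.INTER_CUBIC))
```

```text
scene front [-1.86072e+01 -3.12400e-01  2.30000e-03] [0.3926 1.0465 0.0214]
scene front+win [-1.85855e+01 -6.25900e-01 -4.30000e-03  1.17375e+02] [0.4211 0.5823 0.011  2.1759]
scene gauge [-0.3196  0.0255 -0.0016] [0.0813 0.2265 0.0029]
side front [-1.8652e+01 -1.0116e+00 -4.5000e-03] [0.2596 0.837  0.0111]
side front+win [-1.86484e+01 -9.93300e-01 -4.20000e-03  5.75000e+00] [0.2634 0.8119 0.0108 0.8292]
side gauge [ 0.3097 -0.499  -0.0114] [0.0833 0.1492 0.0041]
```

View pics/z14.png

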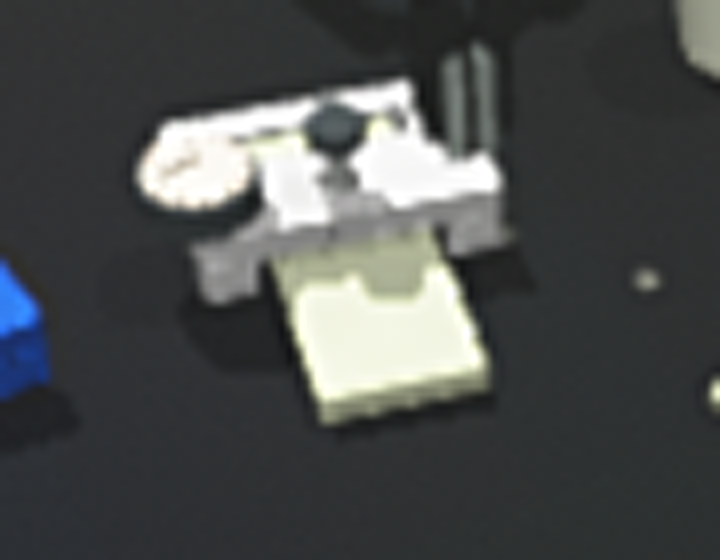

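The averages settle on x −18.6, y about −0.8 and yaw −0.004 ± 0.004 rad, so the tile is seated square. The cap is up and the arm is clear.

```bash
python3 -c "
from cell import arm
print(arm.close_job())"
```

```text
the job is handed in; nothing more can be done
None
```

The tile is home against the stop, the spindle cap was pressed fully down and came back up, and the job is handed in. The clock read about 16 s of the 72 s allowed.

- **Tile:** I pushed it about 25 mm sideways onto the gauge's centre line. Then I pushed it nose first under the bridge with two fingertips until it met the stop, at about 7 N. It was never pinched or lifted.
- **Cap:** I pressed it only after the tile was home. It bottomed at about 5 mm of travel (TCP at 52.8 mm), where the force rose to about 21 N.
- **Last checks:** The tile's centre is at gauge x = −18.6 mm (−19 expected) and y about −0.8 mm. The depth readings show it filling the window right up to the stop. The cap is back at about 57 mm, the same height I measured before pressing. In the last pictures the nearby bystanders look unmoved, and the arm is about 200 mm up, touching nothing.
- **Disagreement:** Single yaw fits scattered, with one pair reading 0.015 rad. The averages over eight captures per camera were about −0.004 rad, which I took as square.

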